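# Find the grinding jar that still holds its ball

## Task

One of the three sealed grinding jars still has its ball inside: take the jars up and shake them to find out which, and stand the two silent jars upright, fully down, in the rack sockets of their own sizes. Then bring the rattling jar out over the steel dish at the far side, stop, shake it briskly there once more so that the person opposite hears the ball, and finish with the gripper still holding it there, upright and still, about a hand's breadth above the dish. Leave the dish and everything else on the bench where it stands, and knock no jar over.

Things in the scene. Friction and masses are not known exactly. Their poses are not given: they have to be found in the camera images.
- jar_small_mid (a point): centre (half-way up, on the axis) of the small grinding jar: sealed white PTFE cylinder with a knurled aluminium screw cap, standing upright on the bench at the start; 70 mm tall, 50 mm across, the cap (52 mm across) being its top 22 mm; z is its axis, upward. The jars' weights differ from day to day (0.18 to 0.55 kg empty), so weight alone does not tell which one holds the ball
- socket_small (a point): centre of the mouth of the small socket, in the top face of the aluminium jar rack (100 x 340 x 34 mm, fixed): a round blind hole 55 mm wide and 20 mm deep, for the small jar; z is up, y runs along the rack
- jar_small: the small jar as a whole; origin at the centre of its underside. In one of the three (any) a loose 25 mm, 122 g ball rolls freely, 8 to 17 mm to each side. Tip that jar quickly by 0.12 rad and hold: within 0.4 s the ball rolls across and knocks (2 to 6 N, a jolt of 0.2 to 0.5 N m in the wrist moment; an empty jar shows only noise, 0.1 N m). A smooth stop after a sideways stroke leaves no knocking to feel
- jar_medium_mid (a point): centre (half-way up, on the axis) of the medium grinding jar: sealed white PTFE cylinder with a knurled aluminium screw cap, standing upright on the bench at the start; 84 mm tall, 58 mm across, the cap (60 mm across) being its top 22 mm; z is its axis, upward. The jars' weights differ from day to day (0.18 to 0.55 kg empty), so weight alone does not tell which one holds the ball
- socket_medium (a point): centre of the mouth of the medium socket, in the top face of the aluminium jar rack (100 x 340 x 34 mm, fixed): a round blind hole 63 mm wide and 20 mm deep, for the medium jar; z is up, y runs along the rack
- jar_medium: the medium jar as a whole; origin at the centre of its underside. In one of the three (any) a loose 25 mm, 122 g ball rolls freely, 8 to 17 mm to each side. Tip that jar quickly by 0.12 rad and hold: within 0.4 s the ball rolls across and knocks (2 to 6 N, a jolt of 0.2 to 0.5 N m in the wrist moment; an empty jar shows only noise, 0.1 N m). A smooth stop after a sideways stroke leaves no knocking to feel
- jar_large_mid (a point): centre (half-way up, on the axis) of the large grinding jar: sealed white PTFE cylinder with a knurled aluminium screw cap, standing upright on the bench at the start; 100 mm tall, 66 mm across, the cap (68 mm across) being its top 22 mm; z is its axis, upward. The jars' weights differ from day to day (0.18 to 0.55 kg empty), so weight alone does not tell which one holds the ball
- socket_large (a point): centre of the mouth of the large socket, in the top face of the aluminium jar rack (100 x 340 x 34 mm, fixed): a round blind hole 71 mm wide and 20 mm deep, for the large jar; z is up, y runs along the rack
- jar_large: the large jar as a whole; origin at the centre of its underside. In one of the three (any) a loose 25 mm, 122 g ball rolls freely, 8 to 17 mm to each side. Tip that jar quickly by 0.12 rad and hold: within 0.4 s the ball rolls across and knocks (2 to 6 N, a jolt of 0.2 to 0.5 N m in the wrist moment; an empty jar shows only noise, 0.1 N m). A smooth stop after a sideways stroke leaves no knocking to feel
- dish_rim_mid (a point): centre of the mouth of the round steel dish, level with its rim, 34 mm above the bench; the dish is 124 mm across and stands loose at the far side, in front of the person opposite
- flask: lying clear culture flask with an orange cap, 160 x 82 x 36 mm; loose, not part of the job; origin at the middle of its underside
- spray: white spray bottle with an orange and green trigger head, 86 mm across, 247 mm tall; loose, not part of the job; origin at the middle of its underside
- petri: stack of three clear Petri dishes, 90 mm across, 45 mm high; loose, not part of the job; origin at the middle of its underside
- wash: white wash bottle with a bent spout, 72 mm across, 205 mm tall; loose, not part of the job; origin at the middle of its underside
- amber: amber glass bottle with a black cap, 58 mm across, 105 mm tall; loose, not part of the job; origin at the middle of its underside
- spanner: steel spanner lying flat, 170 mm long; loose, not part of the job; origin at the middle of its underside
- pen: marker pen lying down, 135 mm long, 13 mm thick; loose, not part of the job; origin at the middle of its underside
Not all that is in view belongs to the job. Leave any purple look-alike of the jar_small alone.

How it is judged:
By the outcome, as a careful person would: the job done as asked, in the order asked, and still so for the second after the job is handed in, while the arm keeps its last pose, push and grip.
It also fails if it takes over 70 s, if anything falls off the work surface, if the arm or the gripper's body presses on something with over 40 N, if the wrist force passes 120 N, or if a joint passes its speed limit or range.

## Robot

A 6-joint arm with a two-finger parallel gripper is mounted at the origin on the work surface. World frame = base frame: x ahead of the robot, y to its left, z up, the work surface at z = 0. Lengths are in m, angles in degrees, forces in N, time in s.
With the tool pointing down it reaches from about 0.275 to 0.775 m from the base axis. Payload 14.6 kg.
Tool frame: the origin (TCP) lies midway between the tips of the shut fingers; the grasp point (between the pads) lies 19 mm behind it; z points along the fingers, y is the line along which they close (so a half turn about z gives the same grasp; the last joint's range is limited). The gripper opens to 85 mm and grips with 20 to 120 N. Pads are 22 mm wide; open, the fingers measure 114 mm over their backs; the gripper's body (76 mm by 85 mm) begins 54 mm behind the grasp point. The pads swing forward as they close: fully open they stand 13 mm farther back than shut.
Start: joints at [58.31, 15.075, -2.767, 72.158, 0, 81.102], TCP at [0.203, 0.484, 0.231] pointing down, gripper open.
Joint ranges: [-151.79, 151.79], [-50.71, 97.33], [-67.44, 78.34], [-121.81, 120.89], [-77.56, 73.72], [-180, 180]. Speed limits (degrees/s): [108.29, 108.29, 147.25, 159.86, 180, 180].

## Interface

Orientations are given as a 3x3 rotation matrix whose columns are the frame's x, y, z axes.
In Python, from workcell import env gives the robot as it stands. Calls block until the motion is done:
- env.move_to(position, orientation): joint-space move of the TCP to a pose.
- env.line_to(position, frame=None, max_speed=0.15): straight line of the TCP; frame=None keeps the orientation; max_speed is the mean speed in m/s.
- env.set_joints(angles): joint-space move.
- env.command_gripper(opening): opening from 0.0 (shut) to 1.0 (fully open); the grip force is fixed at half the most; returns when the fingers have stopped.
- env.dwell(seconds).
- env.solve_ik(position, orientation): joint angles nearest the present ones, or None.
- env.get_obs(): the state.
- env.read_camera(name): name is "side" or "top"; returns a dict with "image" (400x640x3 uint8, red, green, blue), "depth" (400x640 float32, m along the optical axis (not along the pixel's ray), 0 where there is no reading), "camera_matrix" (3x3 intrinsics, pixels), "position" and "rotation" of the camera in the world. Camera axes: x right, y up, looking along -z (the intrinsics and any distortion apply to the point x, -y, -z); pixel columns grow to the right and rows downward; lengths in m; the calibration is good to about 2 mm. A picture is of the moment at which its call begins.
A pose or a line that the arm cannot do raises env.Unreachable and nothing moves.
- env.finish_job(): hands the job in; it is judged then, once.
Trained networks look in the newest picture that a camera, given by its name, has taken for a name from the list of things; names that differ only in an ending like _2 or _b are one class to them, and where a whole thing is asked for, a point or a joint stands for the part that bears it (a point fixed in the world has none). Each returns a list of dicts, best first, with "p" (0 to 1); they miss things now and then, are a little off and sometimes report something else, mostly with a low value. They report only what shows in the picture. A call takes as long as a camera call. They do not tell look-alikes from the thing itself.
- env.search_frame(camera, name): "bbox" ([left, top, right, bottom] in pixels, round what is visible of it).
- env.landmark_of(camera, name): "uv" ([column, row] in pixels: a listed point, or the origin of a listed thing).
The state is a dict: "clock": time; "joint_positions": joint angles; "qd": joint speeds; "joint_efforts": joint torques, N m; "tcp_pos": TCP position; "tcp_rot": TCP orientation; "contact_force": force on the tool from outside, world axes, zero at the start; "ft_torque": the same for the moment, N m; "gripper_width": opening from 0.0 (shut) to 1.0 (fully open); "grip_force": force on a finger pad.
Only numpy, scipy, OpenCV 4.12 (cv2) and the standard library are available. Lean on these libraries where they do the work, as an engineer would, in place of code of your own. Each camera call takes 0.05 s, during which the arm holds its last target. There are 200 camera calls.

## Working session

There is one attempt and no reset: what is moved stays moved. The work goes in short steps, each a Python script; the robot and the scene stay as the last script left them, time stands still between calls to the robot, and variables do not carry over. Pictures are saved under pics/ and viewed, at most 10 in all, crops included, and the job is handed in when it is done.

```bash
ls; mkdir -p pics; cat > h.py <<'E'
import numpy as np, cv2
from workcell import env
def ray(c,uv):
    K=np.array(c["camera_matrix"]);d=np.linalg.solve(K,[uv[0],uv[1],1.0])
    return np.array(c["rotation"])@(d*[1,-1,-1])
def at_z(c,uv,z):
    r=ray(c,uv);p=np.array(c["position"]);return p+r*(z-p[2])/r[2]
def cloud(c):
    D=c["depth"];K=np.array(c["camera_matrix"]);v,u=np.mgrid[:D.shape[0],:D.shape[1]]
    P=np.stack([(u-K[0,2])/K[0,0]*D,-(v-K[1,2])/K[1,1]*D,-D],-1)
    return P@np.array(c["rotation"]).T+np.array(c["position"])
E
python3 - <<'E'
from h import *
Z=dict(jar_small_mid=.035,jar_medium_mid=.042,jar_large_mid=.05,socket_small=.034,socket_medium=.034,socket_large=.034,dish_rim_mid=.034,flask=0,spray=0,petri=0,wash=0,amber=0,spanner=0,pen=0)
for n in ("top","side"):
    c=env.read_camera(n);cv2.imwrite(f"pics/{n}0.png",c["image"][:,:,::-1])
    np.savez(f"{n}0.npz",**c)
    print(n,np.round(c["position"],3),{k:np.shape(v) for k,v in c.items()})
    for k,z in Z.items():
        for d in env.landmark_of(n,k)[:3]:
            print(k,np.round(d["p"],2),np.round(d["uv"]),np.round(at_z(c,d["uv"],z),3)[:2])
print(env.get_obs())
E
```

```text
pics
top [0.225 0.02  1.272] {'image': (400, 640, 3), 'depth': (400, 640), 'camera_matrix': (3, 3), 'position': (3,), 'rotation': (3, 3)}
jar_small_mid 0.78 [218. 248.] [0.317 0.319]
jar_small_mid 0.73 [248. 242.] [0.346 0.241]
jar_small_mid 0.62 [233. 209.] [0.434 0.3  ]
jar_medium_mid 0.61 [311. 213.] [0.452 0.073]
jar_medium_mid 0.48 [266. 148.] [0.627 0.234]
jar_large_mid 0.58 [263. 145.] [0.632 0.243]
socket_small 0.7 [441. 225.] [ 0.471 -0.303]
socket_medium 0.94 [402. 221.] [ 0.468 -0.19 ]
socket_large 0.62 [364. 220.] [ 0.455 -0.08 ]
dish_rim_mid 0.83 [333. 151.] [0.649 0.035]
flask 0.68 [211. 158.] [0.584 0.404]
spray 0.95 [166. 193.] [0.458 0.514]
petri 0.81 [412. 149.] [ 0.703 -0.203]
wash 0.63 [485. 198.] [ 0.579 -0.435]
amber 0.65 [191. 216.] [0.4   0.427]
spanner 0.77 [438. 183.] [ 0.607 -0.29 ]
spanner 0.39 [311. 214.] [0.456 0.074]
pen 0.55 [272. 212.] [0.448 0.19 ]
side [ 0.419 -0.802  0.74 ] {'image': (400, 640, 3), 'depth': (400, 640), 'camera_matrix': (3, 3), 'position': (3,), 'rotation': (3, 3)}
jar_small_mid 0.81 [289. 158.] [0.425 0.3  ]
jar_small_mid 0.66 [263
[... 950 characters left out ...]
   1.13829227e-04,  8.11016600e+01]), 'qd': array([-0.08029979, -0.00518664,  0.04590352,  0.00860429, -0.07864245,
        0.05639497]), 'joint_efforts': array([ 1.91420317e-03, -6.37425685e+01,  3.84770536e+01,  7.96262138e-04,
        1.01799019e-04,  2.82177405e-05]), 'tcp_pos': array([0.20338708, 0.48403072, 0.23127843]), 'tcp_rot': array([[-9.21926521e-01,  3.87364801e-01,  1.45748152e-05],
       [ 3.87364802e-01,  9.21926521e-01,  2.73907658e-05],
       [-2.82669013e-06,  3.08980438e-05, -1.00000000e+00]]), 'contact_force': array([-0.67095931, -0.00202503,  0.52335474]), 'ft_torque': array([0.02226031, 0.01515688, 0.00276085]), 'grip_force': 0.0, 'gripper_width': 1.0067888292984595}
```

```bash
python3 - <<'E'
import cv2,numpy as np
a=cv2.imread("pics/top0.png")[110:290,130:520];b=cv2.imread("pics/side0.png")[80:400,170:470]
cv2.imwrite("pics/t1.png",cv2.resize(a,(780,360),interpolation=cv2.INTER_CUBIC));cv2.imwrite("pics/s1.png",cv2.resize(b,(560,597),interpolation=cv2.INTER_CUBIC))
E
```

```text
(no output)
```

View pics/t1.png

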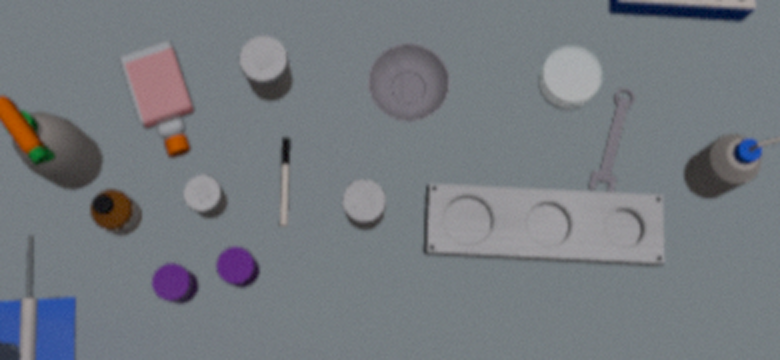

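View pics/s1.png

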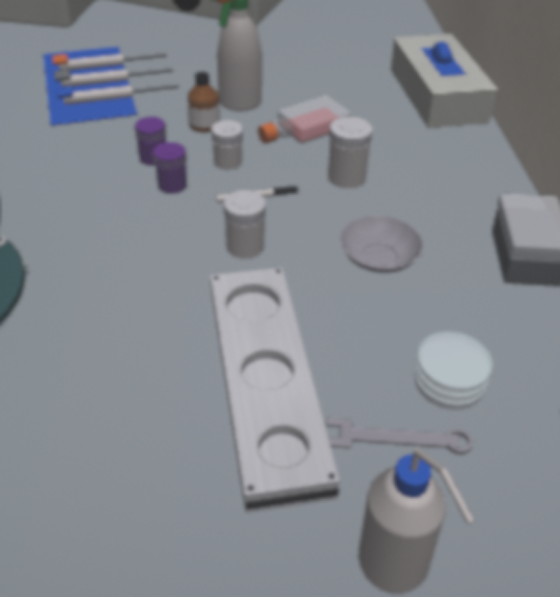

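The view from above shows three white jars: small at (233,209), medium at (311,213) and large at (263,145). The two others that fit "jar_small", at (218,248) and (248,242), are purple, so they are look-alikes to leave alone; the crop confirms this. The rack is at (364–441, 222), with the large socket at its +y end, and the dish is at (333,151).

Next I refine the positions from depth.

```bash
cat > meas.py <<'E'
from h import *
from scipy.optimize import least_squares
def cap(c,xy,H,r,tol=.006):
    P=cloud(c);ok=c["depth"]>0
    m=ok&(abs(P[...,2]-H)<tol)&(np.hypot(P[...,0]-xy[0],P[...,1]-xy[1])<r+.03)
    q=P[m];h=cv2.minEnclosingCircle(q[:,:2].astype(np.float32))
    return q[:,:2].mean(0),np.array(h[0]),h[1],np.median(q[:,2]),len(q)
E
python3 - <<'E'
from meas import *
for n in ("top","side"):
    c=dict(np.load(f"{n}0.npz"));P=cloud(c);ok=c["depth"]>0
    print(n)
    for k,xy,H,r in (("s",(.43,.3),.07,.026),("m",(.455,.077),.084,.03),("l",(.635,.24),.1,.034),("dish",(.65,.03),.034,.062)):
        a=cap(c,xy,H,r); print(k,[np.round(x,4) for x in a])
    m=ok&(abs(P[...,2]-.034)<.005)&(abs(P[...,0]-.465)<.1)&(abs(P[...,1]+.19)<.2)
    q=P[m][:,:2].astype(np.float32);b=cv2.minAreaRect(q);print("rack",b,len(q),np.median(P[m][:,2]))
    (cx,cy),_,_=b
    pts=cv2.boxPoints(b);print(pts.round(3).tolist())
    # hole: low points inside the rack
    ins=ok&(abs(P[...,0]-cx)<.04)&(abs(P[...,1]-cy)<.16)
    low=ins&(P[...,2]<.022)
    nl,L,st,ce=cv2.connectedComponentsWithStats(low.astype(np.uint8))
    for i in range(1,nl):
        if st[i,4]>20: print("floor comp",ce[i].round(1),st[i],P[L==i].mean(0).round(4))
    mm=ok&(abs(P[...,2])<.01)&(abs(P[...,0]-.45)<.2)&(abs(P[...,1])<.4);print("bench z",np.median(P[mm][:,2]))
    for k,xy,R in (("amber",(.396,.428),.03),("wash",(.578,-.435),.05),("petri",(.695,-.205),.05),("flask",(.588,.41),.09)):
        m=ok&(P[...,2]>.015)&(np.hypot(P[...,0]-xy[0],P[...,1]-xy[1])<R+.03);q=P[m];print(k,q.min(0).round(3),q.max(0).round(3))
E
```

```text
top
s [array([0.4352, 0.2994]), array([0.4356, 0.2999]), np.float64(0.0266), np.float64(0.07), np.int64(266)]
m [array([0.4542, 0.0708]), array([0.4551, 0.0713]), np.float64(0.0304), np.float64(0.0839), np.int64(353)]
l [array([0.6345, 0.2427]), array([0.6341, 0.2428]), np.float64(0.0347), np.float64(0.0997), np.int64(426)]
dish [array([0.6607, 0.034 ]), array([0.6536, 0.0334]), np.float64(0.0618), np.float64(0.0322), np.int64(215)]
rack ((0.4686940312385559, -0.19111111760139465), (0.10129650682210922, 0.34072837233543396), 5.226189136505127) 2798 0.033816005719749076
[[0.40299999713897705, -0.026000000536441803], [0.4339999854564667, -0.36500000953674316], [0.5350000262260437, -0.35600000619888306], [0.5040000081062317, -0.017000000923871994]]
floor comp [363.5 219.3] [352 208  24  23 434] [ 0.4609 -0.0805  0.014 ]
floor comp [403.7 221.4] [394 212  21  20 336] [ 0.4716 -0.1981  0.0141]
floor comp [441.7 223.3] [433 215  19  18 255] [ 0.4817 -0.309   0.0143]
floor comp [446.6 241.7] [437 241  17   3  33] [ 0.4311 -0.3295  0.0071]
bench z -0.00018911323638137745
amber [0.366 0.395 0
[... 743 characters left out ...]
84244
[[0.39899998903274536, -0.023000000044703484], [0.4320000112056732, -0.367000013589859], [0.5320000052452087, -0.3569999933242798], [0.49900001287460327, -0.014000000432133675]]
floor comp [304.9 243. ] [293 234  26  18 363] [ 0.4566 -0.0684  0.0151]
floor comp [312.1 279. ] [299 270  27  19 385] [ 0.4667 -0.1865  0.0152]
floor comp [320.9 320. ] [308 310  27  20 392] [ 0.4775 -0.298   0.0152]
floor comp [297.8 338.6] [297 326   3  23  44] [ 0.4278 -0.3317  0.005 ]
bench z 0.0006868796670733146
amber [0.363 0.39  0.015] [0.438 0.479 0.247]
wash [ 0.542 -0.502  0.015] [ 0.613 -0.4    0.209]
petri [ 0.648 -0.252  0.015] [ 0.739 -0.162  0.05 ]
flask [0.486 0.336 0.015] [0.662 0.493 0.12 ]
```

```bash
cat > rob.py <<'E'
from meas import *
from scipy.spatial.transform import Rotation as Ro
R0=np.array([[0,1,0],[1,0,0],[0,0,-1.]])
J={"s":dict(xy=(.433,.2995),H=.07,r=.025),"m":dict(xy=(.454,.071),H=.084,r=.029),"l":dict(xy=(.6335,.243),H=.1,r=.033)}
for k,w in (("s",52),("m",60),("l",68)):
    J[k]["off"]=J[k]["H"]-.011-.019-.013*(w/85)**2    # TCP above the jar's underside
def clk(): return round(env.get_obs()["clock"],2)
def go(xy,z,R=R0): env.move_to([xy[0],xy[1],z],R)
def sit():
    o=env.get_obs();return o["tcp_pos"].round(4),o["contact_force"].round(1),o["ft_torque"].round(2),round(float(o["gripper_width"]),3),round(float(o["grip_force"]),1)
def pick(k,lift=.20):
    j=J[k];go(j["xy"],j["off"]+.09);env.command_gripper(1.0)
    env.line_to([*j["xy"],j["off"]]);env.command_gripper(0.0);print("grip",sit())
    env.line_to([*j["xy"],lift],max_speed=.2)
    print("lift",sit(),clk())
def shake(a=.12,n=4):
    p=env.get_obs()["tcp_pos"];env.dwell(.3)
    for i in range(n):
        t0=clk();env.move_to(p,R0@Ro.from_rotvec([a*(1 if i%2==0 else -1),0,0]).as_matrix());t1=clk()
        T=[];F=[]
        for _ in range(25):
            o=env.get_obs();T.append(o["ft_torque"]);F.append(o["contact_force"]);env.dwell(.02)
        T=np.array(T);F=np.array(F)
        print("tilt",i,"move",round(t1-t0,2),"T ptp",np.ptp(T,0).round(2),"F ptp",np.ptp(F,0).round(1),"Ty",T[:,1].round(2).tolist())
    env.move_to(p,R0);print(clk())
E
python3 - <<'E'
from rob import *
q0=env.get_obs()["joint_positions"]
for sgn in (1,-1):
  R=R0@np.diag([sgn,sgn,1])
  for p in ((.433,.2995,.035),(.6335,.243,.06),(.654,.0335,.25),(.48,-.306,.05),(.48,-.306,.2)):
    q=env.solve_ik(p,R);print(sgn,p,None if q is None else np.round(q,0))
S={n:[] for n in "lms"}
for n in ("top","side"):
    c=dict(np.load(f"{n}0.npz"));P=cloud(c);zt=.034
    near=(abs(P[...,0]-.467)<.048)&(abs(P[...,1]+.19)<.165)
    for k,xy,r in (("l",(.4586,-.08),.0355),("m",(.4693,-.196),.0315),("s",(.4794,-.306),.0275)):
        m=(np.hypot(P[...,0]-xy[0],P[...,1]-xy[1])<r+.012)&(P[...,2]<.0305 if n=="top" else P[...,2]<.0315)
        m=cv2.morphologyEx(m.astype(np.uint8),cv2.MORPH_OPEN,np.ones((3,3)))
        nl,L,st,ce=cv2.connectedComponentsWithStats(m);i=1+np.argmax(st[1:,4])
        ct=max(cv2.findContours((L==i).astype(np.uint8),0,cv2.CHAIN_APPROX_NONE)[0],key=len)[:,0]
        W=np.array([at_z(c,u,zt)[:2] for u in ct])
        f=least_squares(lambda x:np.hypot(W[:,0]-x[0],W[:,1]-x[1])-x[2],[*xy,r],loss="soft_l1",f_scale=.001)
        S[k].append(f.x[:2]);print(n,k,f.x.round(4),"true r",r,"res",np.std(f.fun).round(4))
for k in S: print(k,np.mean(S[k],0).round(4))
E
```

```text
1 (0.433, 0.2995, 0.035) [ 26.  23. -23.  43.   0. 116.]
1 (0.6335, 0.243, 0.06) [ 14.  35.   3.  58.   0. 104.]
1 (0.654, 0.0335, 0.25) [-4. 28. 21. 83.  0. 86.]
1 (0.48, -0.306, 0.05) [-41.  26. -16.  48.   0.  49.]
1 (0.48, -0.306, 0.2) [-41.  20.  -0.  70.   0.  49.]
-1 (0.433, 0.2995, 0.035) [ 26.  23. -23.  43.   0. -64.]
-1 (0.6335, 0.243, 0.06) [ 14.  35.   3.  58.   0. -76.]
-1 (0.654, 0.0335, 0.25) [ -4.  28.  21.  83.   0. -94.]
-1 (0.48, -0.306, 0.05) [ -41.   26.  -16.   48.    0. -131.]
-1 (0.48, -0.306, 0.2) [ -41.   20.   -0.   70.    0. -131.]
top l [ 0.4575 -0.0792  0.0341] true r 0.0355 res 0.0012
top m [ 0.4681 -0.1946  0.0296] true r 0.0315 res 0.0019
top s [ 0.4789 -0.305   0.0263] true r 0.0275 res 0.0013
side l [ 0.4552 -0.0817  0.034 ] true r 0.0355 res 0.0012
side m [ 0.4658 -0.1979  0.0299] true r 0.0315 res 0.001
side s [ 0.4766 -0.3071  0.0263] true r 0.0275 res 0.0008
l [ 0.4564 -0.0805]
m [ 0.4669 -0.1963]
s [ 0.4777 -0.306 ]
```

```bash
python3 - <<'E'
from rob import *
print(clk());pick("s");shake()
E
```

```text
1.5
grip (array([0.4335, 0.2997, 0.0361]), array([-1.3, -0.7,  9.8]), array([-0.2 ,  0.42, -0.03]), 0.592, 60.5)
lift (array([0.4325, 0.2993, 0.199 ]), array([ 0.2, -1.1, -2.6]), array([ 0.08, -0.01,  0.06]), 0.593, 62.7) 5.05
tilt 0 move 0.27 T ptp [0.1  0.1  0.14] F ptp [2.5 1.8 2.2] Ty [-0.18, -0.13, -0.18, -0.1, -0.18, -0.16, -0.15, -0.18, -0.2, -0.13, -0.19, -0.1, -0.19, -0.14, -0.16, -0.15, -0.17, -0.12, -0.19, -0.15, -0.17, -0.19, -0.11, -0.15, -0.17]
tilt 1 move 0.4 T ptp [0.09 0.16 0.14] F ptp [1.9 2.  2. ] Ty [0.17, 0.08, 0.15, 0.12, 0.16, 0.14, 0.15, 0.13, 0.15, 0.19, 0.17, 0.22, 0.17, 0.18, 0.18, 0.18, 0.18, 0.17, 0.18, 0.24, 0.14, 0.1, 0.13, 0.14, 0.14]
tilt 2 move 0.4 T ptp [0.14 0.11 0.13] F ptp [2.3 2.3 1.7] Ty [-0.17, -0.11, -0.17, -0.2, -0.15, -0.14, -0.15, -0.14, -0.13, -0.17, -0.18, -0.14, -0.14, -0.16, -0.11, -0.22, -0.14, -0.14, -0.14, -0.16, -0.13, -0.14, -0.18, -0.16, -0.15]
tilt 3 move 0.4 T ptp [0.08 0.16 0.12] F ptp [2.2 1.8 2.8] Ty [0.2, 0.16, 0.13, 0.07, 0.14, 0.19, 0.15, 0.18, 0.12, 0.12, 0.19, 0.23, 0.12, 0.18, 0.16, 0.15, 0.12, 0.19, 0.15, 0.21, 0.17, 0.15, 0.12, 0.17, 0.1]
8.77
```

Small jar: only noise, so it is silent. I carry it over its socket and check the jar's position with the side camera before lowering it.

```bash
cat >> rob.py <<'E'
SK={"s":(.4777,-.306),"m":(.4669,-.1963),"l":(.4564,-.0805)}
SIDE={"l":(.4552,-.0817),"m":(.4658,-.1979),"s":(.4766,-.3071)}
def held(k,tag):
    "jar axis as the side camera sees it, at its own height"
    j=J[k];c=env.read_camera("side");P=cloud(c);t=env.get_obs()["tcp_pos"];b=t[2]-j["off"]
    cv2.imwrite(f"pics/{tag}.png",c["image"][:,:,::-1])
    m=(c["depth"]>0)&(P[...,2]>b+.006)&(P[...,2]<b+.030)&(np.hypot(P[...,0]-t[0],P[...,1]-t[1])<j["r"]+.008)
    q=P[m][:,:2]
    f=least_squares(lambda x:np.hypot(q[:,0]-x[0],q[:,1]-x[1])-j["r"],t[:2]+[0,.002],loss="soft_l1",f_scale=.001)
    low=P[(c["depth"]>0)&(np.hypot(P[...,0]-t[0],P[...,1]-t[1])<j["r"]+.006)&(P[...,2]>.045)][:,2]
    print("held tcp",t.round(4),"seen axis",f.x.round(4),"n",len(q),"res",np.std(f.fun).round(4),"lowest",np.percentile(low,1).round(4),"expected",b.round(4))
    return f.x-t[:2]
E
python3 - <<'E'
from rob import *
k="s";go(SK[k],.2);go(SK[k],J[k]["off"]+.085);env.dwell(.2)
d=held(k,"held_s");print(d,"target by side",np.array(SIDE[k])-d,clk())
E
```

```text
held tcp [ 0.4785 -0.3066  0.1218] seen axis [ 0.4782 -0.3057] n 195 res 0.0007 lowest 0.0909 expected 0.0866
[-0.00028156  0.00087152] target by side [ 0.47688156 -0.30797152] 11.61
```

```bash
cat >> rob.py <<'E'
def place(k,xy):
    j=J[k];zt=.014+j["off"];xy=np.array(xy,float);z=.036+j["off"]+.006
    env.line_to([*xy,z],max_speed=.1);env.dwell(.2);
    F=lambda:np.mean([(env.dwell(.015),env.get_obs()["contact_force"])[1] for _ in range(4)],0)
    f0=F();spiral=[(0,0)]+[(r*np.cos(a),r*np.sin(a)) for r in (.0015,.003) for a in np.arange(6)*np.pi/3]
    i=0
    while z>zt-.004:
        z-=.002;env.line_to([*xy,z],max_speed=.06);f=F()-f0
        if np.linalg.norm(f)>9:
            print("contact z",round(z-zt,4),f.round(1),clk())
            if z-zt<.006: break
            i+=1
            if i>=len(spiral): print("no fit");return False
            z+=.004;env.line_to([*xy,z],max_speed=.1)
            xy=xy+np.subtract(spiral[i],spiral[i-1]);env.line_to([*xy,z],max_speed=.1)
    print("down",sit(),"z-zt",round(z-zt,4),clk());return True
def release(k):
    t=env.get_obs()["tcp_pos"];w=env.get_obs()["gripper_width"]
    env.command_gripper(min(1,w+.2));env.line_to([t[0],t[1],J[k]["off"]+.12],max_speed=.2);print("released",clk())
E
python3 - <<'E'
from rob import *
print(place("s",(.4768,-.3068)))
E
```

```text
contact z -0.0 [-2.1  2.  15.4] 16.89
down (array([ 0.4771, -0.3071,  0.05  ]), array([-2.3,  2.1, 13.1]), array([ 0.38,  0.84, -0.  ]), 0.595, 64.3) z-zt -0.0 16.89
True
```

```bash
python3 - <<'E'
from rob import *
release("s");pick("m");shake()
c=env.read_camera("side");cv2.imwrite("pics/s2.png",cv2.resize(c["image"][80:400,170:470,::-1],(560,597)))
E
```

```text
released 17.89
grip (array([0.4544, 0.071 , 0.0485]), array([-4.2,  0.2, 13. ]), array([0.03, 0.62, 0.03]), 0.685, 61.5)
lift (array([0.4535, 0.071 , 0.1991]), array([-0. ,  0.4, -3.4]), array([-0.03,  0.01, -0.01]), 0.688, 64.9) 21.66
tilt 0 move 0.27 T ptp [0.13 0.12 0.11] F ptp [1.3 1.8 2.6] Ty [-0.2, -0.18, -0.24, -0.13, -0.16, -0.15, -0.12, -0.17, -0.19, -0.14, -0.14, -0.14, -0.13, -0.19, -0.2, -0.14, -0.24, -0.19, -0.15, -0.19, -0.17, -0.17, -0.13, -0.2, -0.18]
tilt 1 move 0.41 T ptp [0.12 0.16 0.11] F ptp [2.4 1.8 2.2] Ty [0.17, 0.16, 0.12, 0.09, 0.22, 0.15, 0.16, 0.13, 0.15, 0.23, 0.16, 0.17, 0.11, 0.12, 0.21, 0.08, 0.17, 0.14, 0.14, 0.17, 0.11, 0.2, 0.17, 0.23, 0.19]
tilt 2 move 0.4 T ptp [0.12 0.12 0.09] F ptp [2.1 2.  2.3] Ty [-0.15, -0.2, -0.19, -0.1, -0.16, -0.18, -0.16, -0.2, -0.16, -0.19, -0.18, -0.15, -0.13, -0.13, -0.13, -0.22, -0.14, -0.14, -0.15, -0.2, -0.2, -0.17, -0.19, -0.19, -0.14]
tilt 3 move 0.41 T ptp [0.11 0.08 0.12] F ptp [2.6 1.9 2. ] Ty [0.11, 0.11, 0.12, 0.11, 0.12, 0.17, 0.17, 0.14, 0.14, 0.13, 0.18, 0.15, 0.16, 0.18, 0.19, 0.16, 0.17, 0.17, 0.15, 0.18, 0.13, 0.12, 0.16, 0.19, 0.19]
25.41
```

View pics/s2.png

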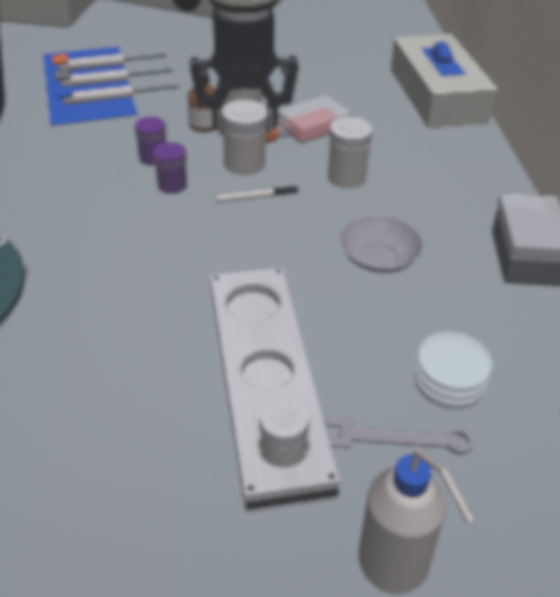

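Small jar stands in its socket at (284,432 in the crop). The medium jar is also only noise, so I place it the same way and then test the large one to confirm that it rattles.

```bash
python3 - <<'E'
from rob import *
k="m";go((.4660,-.1971),J[k]["off"]+.085)
d=held(k,"held_m");print(d,"side target",np.array(SIDE[k])-(d+env.get_obs()["tcp_pos"][:2]-[.4660,-.1971]))
ok=place(k,(.4660,-.1971))
if ok:
    release(k);go(SK[k],.2);pick("l",.22);shake(n=3)
E
```

```text
held tcp [ 0.4663 -0.196   0.133 ] seen axis [ 0.4643 -0.1952] n 203 res 0.0008 lowest 0.089 expected 0.0855
[-0.00198002  0.00073775] side target [ 0.4675101  -0.19976553]
contact z -0.0 [-3.2  5.8 26.6] 31.87
down (array([ 0.466 , -0.1972,  0.0625]), array([-2.5,  4.9, 23.8]), array([1.11, 0.19, 0.01]), 0.681, 67.9) z-zt -0.0 31.87
released 32.86
grip (array([0.6341, 0.2432, 0.0633]), array([-3.6,  0.1,  7.4]), array([-0.03,  0.26,  0.04]), 0.783, 66.5)
lift (array([0.633 , 0.2429, 0.2187]), array([ 0.1, -0.3, -4.8]), array([-0.  ,  0.01, -0.07]), 0.782, 68.4) 37.12
tilt 0 move 0.32 T ptp [0.11 0.31 0.13] F ptp [3.2 1.4 1.5] Ty [-0.25, -0.21, -0.45, -0.15, -0.24, -0.24, -0.23, -0.17, -0.19, -0.19, -0.23, -0.24, -0.2, -0.23, -0.14, -0.2, -0.24, -0.15, -0.26, -0.22, -0.22, -0.24, -0.23, -0.25, -0.18]
tilt 1 move 0.5 T ptp [0.09 0.86 0.11] F ptp [1.9 2.1 2.4] Ty [0.22, 0.18, 0.21, 0.16, 0.18, 0.23, 0.24, 0.21, 1.02, 0.16, 0.26, 0.16, 0.25, 0.18, 0.25, 0.26, 0.24, 0.26, 0.22, 0.16, 0.26, 0.19, 0.22, 0.19, 0.23]
tilt 2 move 0.5 T ptp [0.11 0.87 0.12] F ptp [3.1 1.5 1.6] Ty [-0.19, -0.22, -0.19, -0.18, -0.26, -0.19, -0.22, -0.22, -0.21, -1.01, -0.17, -0.22, -0.22, -0.2, -0.25, -0.26, -0.2, -0.18, -0.23, -0.23, -0.14, -0.21, -0.27, -0.23, -0.2]
40.32
```

The large jar rattles clearly, with 0.9 N m jolts. I take it over the dish.

```bash
python3 - <<'E'
from rob import *
D=(.652,.0335);go(D,J["l"]["off"]+.124);env.dwell(.5);shake(.14,4);env.dwell(.8)
print(sit(),env.get_obs()["tcp_rot"].round(3).tolist())
held("l","held_l")
c=env.read_camera("top")
a=cv2.imread("pics/held_l.png")[100:400,170:470];b=c["image"][110:290,130:520,::-1]
cv2.imwrite("pics/fin.png",np.hstack([cv2.resize(a,(400,400)),cv2.resize(b,(400,400))]));print(clk())
E
```

```text
tilt 0 move 0.35 T ptp [0.11 0.12 0.12] F ptp [2.4 2.4 2.7] Ty [-0.3, -0.29, -0.28, -0.31, -0.25, -0.25, -0.25, -0.26, -0.19, -0.28, -0.27, -0.24, -0.3, -0.24, -0.3, -0.25, -0.25, -0.27, -0.25, -0.28, -0.24, -0.27, -0.29, -0.22, -0.28]
tilt 1 move 0.55 T ptp [0.13 0.11 0.12] F ptp [2.5 1.5 1.8] Ty [0.29, 0.3, 0.24, 0.29, 0.29, 0.23, 0.22, 0.27, 0.22, 0.25, 0.28, 0.31, 0.25, 0.29, 0.23, 0.27, 0.26, 0.27, 0.26, 0.2, 0.25, 0.28, 0.26, 0.24, 0.24]
tilt 2 move 0.55 T ptp [0.1  0.61 0.12] F ptp [2.7 2.4 1.7] Ty [-0.31, -0.21, -0.27, -0.23, -0.28, -0.81, -0.21, -0.29, -0.27, -0.28, -0.29, -0.27, -0.22, -0.29, -0.26, -0.26, -0.24, -0.3, -0.27, -0.26, -0.21, -0.28, -0.31, -0.25, -0.25]
tilt 3 move 0.56 T ptp [0.13 0.12 0.11] F ptp [2.4 2.6 2.5] Ty [0.25, 0.21, 0.28, 0.18, 0.24, 0.27, 0.18, 0.23, 0.27, 0.21, 0.29, 0.26, 0.3, 0.27, 0.28, 0.3, 0.28, 0.3, 0.19, 0.27, 0.21, 0.28, 0.22, 0.22, 0.25]
45.99
(array([0.652 , 0.0338, 0.1857]), array([-0.2,  0.3, -5.6]), array([ 0.01, -0.01, -0.  ]), 0.78, 70.5) [[0.0, 1.0, 0.0], [1.0, -0.0, -0.0], [-0.0, 0.0, -1.0]]
held tcp [0.652  0.0338 0.1857] seen axis [0.6503 0.0347] n 197 res 0.0012 lowest 0.1271 expected 0.124
46.89
```

View pics/fin.png

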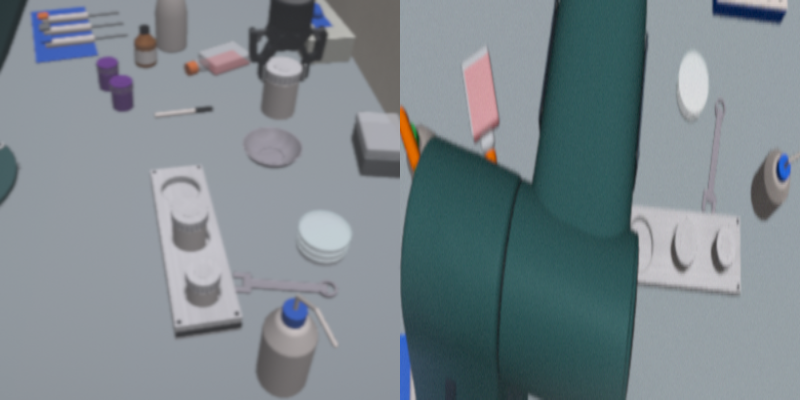

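The picture shows the small and medium jars seated in the rack at (203,283) and (190,220), and the large jar held upright above the dish. Only one of the four knocks over the dish was caught in the samples, so I shake once more with finer sampling. I also check the seated cap heights, then hand in.

```bash
python3 - <<'E'
from rob import *
c=env.read_camera("side")
for k,H in (("s",.084),("m",.098)):
    print(k,[np.round(x,4) for x in cap(c,SK[k],H,J[k]["r"],.012)][2:])
shake(.12,4);env.dwell(1.0);print(sit(),clk());print(env.finish_job())
E
```

```text
s [np.float64(0.0269), np.float64(0.0846), np.int64(538)]
m [np.float64(0.0319), np.float64(0.0985), np.int64(541)]
tilt 0 move 0.32 T ptp [0.11 0.16 0.11] F ptp [2.3 1.8 1.9] Ty [-0.24, -0.28, -0.23, -0.2, -0.23, -0.23, -0.2, -0.25, -0.15, -0.15, -0.12, -0.24, -0.16, -0.22, -0.22, -0.2, -0.19, -0.24, -0.28, -0.22, -0.23, -0.23, -0.21, -0.27, -0.2]
tilt 1 move 0.49 T ptp [0.17 0.14 0.1 ] F ptp [1.6 1.7 2. ] Ty [0.18, 0.22, 0.21, 0.26, 0.18, 0.21, 0.19, 0.19, 0.24, 0.19, 0.23, 0.25, 0.2, 0.22, 0.2, 0.21, 0.25, 0.2, 0.22, 0.13, 0.18, 0.2, 0.28, 0.24, 0.21]
tilt 2 move 0.5 T ptp [0.11 0.11 0.15] F ptp [2.7 2.3 2. ] Ty [-0.24, -0.27, -0.24, -0.2, -0.27, -0.17, -0.28, -0.23, -0.2, -0.2, -0.22, -0.24, -0.22, -0.26, -0.22, -0.21, -0.26, -0.28, -0.21, -0.2, -0.24, -0.18, -0.27, -0.23, -0.22]
tilt 3 move 0.49 T ptp [0.13 0.11 0.11] F ptp [1.9 2.4 1.9] Ty [0.18, 0.21, 0.24, 0.22, 0.26, 0.19, 0.21, 0.22, 0.16, 0.17, 0.23, 0.16, 0.22, 0.21, 0.16, 0.18, 0.24, 0.27, 0.19, 0.2, 0.19, 0.2, 0.21, 0.18, 0.2]
51.02
(array([0.652 , 0.0337, 0.1857]), array([ 0.6, -0. , -5.2]), array([-0.03,  0.  ,  0.01]), 0.78, 71.0) 52.02
the job is handed in; nothing more can be done
None
```

The job is handed in at 52 s: the large jar rattled (three jolts when first tested) and is held upright and still about 9 cm above the dish, with the silent small and medium jars fully down in their sockets; of eight shake tilts over the dish, though, my sampling (every 20 ms, not finer on the repeat as I had said) caught only one knock, and none on the repeat.

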